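# Bring the red bowl round on the turntable

## Task

Turn the wooden turntable by gently pushing its upright blue paddles sideways with a fingertip, until the red bowl stands squarely in line with the yellow pointer, on the pointer's side. Only push the paddles, do not pinch them; do not touch the things riding on the turntable, keep them upright on it, and leave everything standing around it where it is.

Things in the scene. Friction and masses are not known exactly. Their poses are not given: they have to be found in the camera images.
- stand: fixed round foot of the turntable, dark, 196 mm across. Origin on the worktop at the turning axis, z up. A flat yellow pointer (22 mm wide, 8 mm high) fixed to it lies on the worktop along the stand's own -x, from under the deck to 208 mm from the axis. The pale wooden deck, 260 mm across, turns above the stand, its top 44 mm up. A shelf hangs low behind: push on the robot side
- turntable (a joint): angle of the deck about the stand's z axis, rad, counter-clockwise from above positive, many turns both ways. Stiff bearing: it stays where it is left and needs about 2 N at a blade (0.3 N m). Four identical blue paddles turn with it: paddle k (0..3) stands at the stand's yaw + this angle + k x 90 degrees
- red_bowl: loose red bowl, 115 mm across, 59 mm high, about 0.17 kg, upright on the deck with its centre about 68 mm from the axis; it rides round with the deck. Origin at the centre of its underside, z up
- bench_timer: loose pale kitchen timer lying face up on the deck, 79x81x19 mm, origin at the centre of its underside. Not to be touched
- puck: loose small dark round puck on the deck, 51 mm across, 24 mm high, origin at the centre of its underside. Not to be touched
- salt_shaker: bystander: steel shaker, 68 mm across, 103 mm high, origin at the underside
- spice_jar: bystander: square jar with red lid, 69x70x173 mm, origin at the underside
- squeeze_mustard: bystander: yellow squeeze bottle, 58x53x200 mm, origin at the underside
- squeeze_chilli: bystander: red squeeze bottle, 59x54x200 mm, origin at the underside
- clear_tub: bystander: clear tub, 93x119x46 mm, origin at the underside
- bench_scraper: bystander: bench scraper lying flat, 100x152x12 mm, origin at the underside
- blade_0 (a point): middle of the top edge of paddle 0's blade, 158 mm from the axis, 105 mm above the worktop; its axes turn with the deck, its x axis is radial. The upright blade stands in the radial plane, 10 mm thick, from 136 to 180 mm from the axis and from 44 to 105 mm above the worktop, on a foot 20 mm wide that is 44 mm high
- blade_1 (a point): middle of the top edge of paddle 1's blade, 158 mm from the axis, 105 mm above the worktop; its axes turn with the deck, its y axis is radial. The upright blade stands in the radial plane, 10 mm thick, from 136 to 180 mm from the axis and from 44 to 105 mm above the worktop, on a foot 20 mm wide that is 44 mm high
- blade_2 (a point): middle of the top edge of paddle 2's blade, 158 mm from the axis, 105 mm above the worktop; its axes turn with the deck, its x axis is radial. The upright blade stands in the radial plane, 10 mm thick, from 136 to 180 mm from the axis and from 44 to 105 mm above the worktop, on a foot 20 mm wide that is 44 mm high
- blade_3 (a point): middle of the top edge of paddle 3's blade, 158 mm from the axis, 105 mm above the worktop; its axes turn with the deck, its y axis is radial. The upright blade stands in the radial plane, 10 mm thick, from 136 to 180 mm from the axis and from 44 to 105 mm above the worktop, on a foot 20 mm wide that is 44 mm high

How it is judged (in metres and radians):
On the way:
1. a finger pushes on a paddle (contact force between the fingers and stand above 0.5 N and (horizontal distance between the grasp point and blade_0 below 0.07 m or horizontal distance between the grasp point and blade_1 below 0.07 m or horizontal distance between the grasp point and blade_2 below 0.07 m or horizontal distance between the grasp point and blade_3 below 0.07 m)), for 0.1 s.
At the end, for the whole second after the job is handed in: the red bowl's centre is within 18 mm of the yellow pointer's centre line and at least 40 mm out from the turning axis on the pointer's side; the turntable is at rest, and bowl, timer and puck stand level and still on the deck, their centres within 100 mm of the axis (y of red_bowl in the frame of stand between -0.018 and 0.018 m and x of red_bowl in the frame of stand below -0.04 m and velocity of joint turntable between -0.05 and 0.05 rad/s and horizontal distance between each of red_bowl, bench_timer, puck and stand below 0.1 m and height (world z) of red_bowl between 0.035 and 0.06 m and angle between each of red_bowl, bench_timer, puck's own z axis and vertical below 0.15 rad and linear speed of each of red_bowl, bench_timer, puck below 0.03 m/s and height (world z) of bench_timer between 0.035 and 0.06 m and height (world z) of puck between 0.035 and 0.06 m); the robot touches nothing.
It fails at once if the robot touches the bowl, timer or puck riding on the turntable (contact force between any of the fingers, the arm and red_bowl above 0.5 N or contact force between any of the fingers, the arm and bench_timer above 0.5 N or contact force between any of the fingers, the arm and puck above 0.5 N).
It fails at once if a thing on the turntable is tipped, lifted or falls off (angle between any of red_bowl, bench_timer, puck's own z axis and vertical above 0.3 rad or height (world z) of any of red_bowl, bench_timer, puck above 0.075 m or height (world z) of any of red_bowl, bench_timer, puck below 0.03 m).
It fails at once if a paddle is pinched between the fingers instead of pushed ((contact force between the fingers and stand above 1 N and y of the grasp point in the frame of blade_0 between -0.006 and 0.006 m and height (world z) of the grasp point below 0.12 m and horizontal distance between the grasp point and blade_0 below 0.03 m) or (contact force between the fingers and stand above 1 N and x of the grasp point in the frame of blade_1 between -0.006 and 0.006 m and height (world z) of the grasp point below 0.12 m and horizontal distance between the grasp point and blade_1 below 0.03 m) or (contact force between the fingers and stand above 1 N and y of the grasp point in the frame of blade_2 between -0.006 and 0.006 m and height (world z) of the grasp point below 0.12 m and horizontal distance between the grasp point and blade_2 below 0.03 m) or (contact force between the fingers and stand above 1 N and x of the grasp point in the frame of blade_3 between -0.006 and 0.006 m and height (world z) of the grasp point below 0.12 m and horizontal distance between the grasp point and blade_3 below 0.03 m)).
It fails at once if a paddle is shoved with more than 30 N (contact force between the fingers and stand above 30 N).
It fails at once if something standing around the turntable is moved by more than 30 mm (distance of any of salt_shaker, spice_jar, squeeze_mustard, squeeze_chilli, clear_tub, bench_scraper from where it was at the start of the episode above 0.03 m).
It also fails if it takes over 70 s, if anything falls off the work surface, if the arm or the gripper's body presses on something with over 40 N, if the wrist force passes 120 N, or if a joint passes its speed limit or range.

## Robot

A 6-joint arm with a two-finger parallel gripper is mounted at the origin on a cart in front of the work surface, level with it; the furniture and walls round the work are solid. World frame = base frame: x ahead of the robot, y to its left, z up, the work surface at z = 0. Lengths are in mm, angles in rad, forces in N, time in s.
With the tool pointing down it reaches from about 275 to 775 mm from the base axis. Payload 14.6 kg.
Tool frame: the origin (TCP) lies on the centre line of the jaws, within the pads' length; the fingertips stand 8 mm ahead of it and the grasp point (between the pads) lies 11 mm behind it (tip_reach is the distance from the TCP to the fingertips, in mm); z points along the fingers, y is the line along which they close (so a half turn about z gives the same grasp; the last joint's range is limited). The gripper opens to 85 mm and grips with 20 to 120 N. Pads are 22 mm wide; open, the fingers measure 114 mm over their backs; the gripper's body (76 mm by 85 mm) begins 54 mm behind the grasp point. The pads swing forward as they close: fully open they stand 13 mm farther back than shut.
Start: joints at [1.187, 0.263, -0.048, 1.259, 0, 1.415], TCP at [119.079, 511.32, 239.278] pointing down, gripper open.
Joint ranges: [-2.65, 2.65], [-0.89, 1.7], [-1.18, 1.37], [-2.13, 2.11], [-1.35, 1.29], [-3.14, 3.14]. Speed limits (rad/s): [1.89, 1.89, 2.57, 2.79, 3.14, 3.14].

## Interface

Orientations are given as a unit quaternion [x, y, z, w].
In Python, from bench import get_obs, camera, camera_params, finish_job, tip_reach gives the robot as it stands. The module is installed in compiled form; this text tells all that it offers.
- The arm moves only by the tool play_rows, never from a script. Its argument "increments" is a list of rows, each a list of 2 entries, a list of its own where there are three numbers: the shift along the tool's x, y, z in cm, then the turn, a rotation vector about the tool's x, y, z in degrees. A call has 1 to 8 rows; each row is the pose to reach, as a shift and turn from the pose commanded when the call began, along the tool's axes at that moment; what a row does not reach only later rows make up. A row lasts 1/8 s, in which the tool goes at most 62.5 mm and 10.7 degrees, less where a joint would pass 70% of its speed; a pose out of reach is approached as far as the arm can. A call with a gripper value outside its range is refused whole. "hand" is the finger opening in cm, from 0 to 8.54, set as the call begins (left out, the last holds). The fingers move at their own pace and stop on an object; the grip force is fixed at half the most. Time passes only in rows, so rows that repeat a pose let the fingers close. It gives the time, the measured TCP pose, the force, the opening and the grip force at its end, in the units of the state.
- get_obs(): the state, without advancing time (a new reading comes with each control period).
- camera(name): name is "scene" or "top" or "wrist"; returns (picture, depth): 480x640x3 uint8, red, green, blue; 480x640 float32, mm along the optical axis (not along the pixel's ray), 0 where there is no reading.
- camera_params(name): a dict with "fx", "fy", "cx", "cy" (pixels), "rvec" (rotation vector, rad) and "tvec" (3), from world to camera coordinates, as OpenCV has them; the wrist camera has in their place "tool_from_camera" (4x4, takes a point from camera to tool coordinates, whose origin is the TCP and whose axes are the flange's). Camera axes: x right, y down, z forward; pixel columns grow to the right and rows downward; lengths in mm; the calibration is good to about 2 mm. A picture is of the moment at which its call begins: read the wrist's pose just before it. camera_params takes no time and is no camera call.
- finish_job(): hands the job in; it is judged then, once.
The state is a dict: "time": time; "joint_pos": joint angles; "dq": joint speeds; "effort": joint torques, N m; "tcp_pos": TCP position; "orientation": TCP orientation; "contact_force": force on the tool from outside, world axes, zero at the start; "torque": the same for the moment, N m; "width": opening from 0.0 (shut) to 1.0 (fully open); "finger_force": force on a finger pad.
Only numpy, scipy, OpenCV 4.12 (cv2) and the standard library are available. Lean on these libraries where they do the work, as an engineer would, in place of code of your own. Each camera call takes 0.05 s, during which the arm holds its last target. There are 200 camera calls.

## Working session

There is one attempt and no reset: what is moved stays moved. The work goes in short steps, Python scripts to look and compute and a tool call to move; the robot and the scene stay as the last step left them, time stands still between calls to the robot, and variables do not carry over. Pictures are saved under pics/ and viewed, at most 10 in all, crops included, and the job is handed in when it is done.

Besides the shell and the picture viewer there is one more tool, called after "Emit:" by a JSON object that holds its "fn" and its "kwargs". play_rows: Moves the arm, as the interface text tells. Its arguments: {"type":"object","properties":{"increments":{"type":"array"},"hand":{"type":"number"}},"required":["increments"]}

```bash
mkdir -p pics
cat > h.py <<'E'
import numpy as np, cv2
from bench import *
def look(n,f):
    im,d=camera(n); cv2.imwrite('pics/'+f,im[:,:,::-1]); np.savez('pics/'+f+'.npz',im=im,d=d); return im,d
def proj(n,P):
    p=camera_params(n);K=np.array([[p['fx'],0,p['cx']],[0,p['fy'],p['cy']],[0,0,1]])
    return cv2.projectPoints(np.array(P,float).reshape(-1,3),np.array(p['rvec'],float),np.array(p['tvec'],float),K,None)[0].reshape(-1,2)
def ray(n,uv,z):
    p=camera_params(n);R=cv2.Rodrigues(np.array(p['rvec'],float))[0];t=np.array(p['tvec'],float).ravel()
    uv=np.array(uv,float).reshape(-1,2);r=np.c_[(uv[:,0]-p['cx'])/p['fx'],(uv[:,1]-p['cy'])/p['fy'],np.ones(len(uv))]@R
    o=-R.T@t; return o+r*((z-o[2])/r[:,2])[:,None]
E
python3 - <<'E'
from h import *
print(get_obs()); 
a,_=look('top','t0.png'); b,_=look('scene','s0.png')
print(camera_params('top'))
E
```

```text
{'time': 0.0, 'joint_pos': array([ 1.18670529e+00,  2.63507957e-01, -4.89355716e-02,  1.25942676e+00,
       -1.70164932e-05,  1.41549874e+00]), 'dq': array([-0.00151448,  0.00073392, -0.00013329, -0.00218624, -0.00182339,
       -0.00011924]), 'effort': array([-2.00362683e-04, -6.37626314e+01,  3.84579134e+01,  1.34811178e-02,
       -1.76359376e-04, -8.88977723e-06]), 'tcp_pos': array([118.97406822, 511.05514557, 238.83336586]), 'orientation': array([ 1.14147360e-01,  9.93463684e-01, -5.19839469e-04, -1.34871405e-04]), 'contact_force': array([ 0.02683505,  0.08693213, -1.03896931]), 'torque': array([ 0.06084012, -0.01443373, -0.02266037]), 'finger_force': 0.0, 'width': 0.9982816162167856}
{'fx': 472.83721195094813, 'fy': 472.83721195094813, 'cx': 322.68864849689777, 'cy': 245.14573281843013, 'rvec': array([ 2.18129675, -2.22210587,  0.05611179]), 'tvec': array([  33.59969436,  551.01683585, 1578.83996452])}
```

View pics/t0.png

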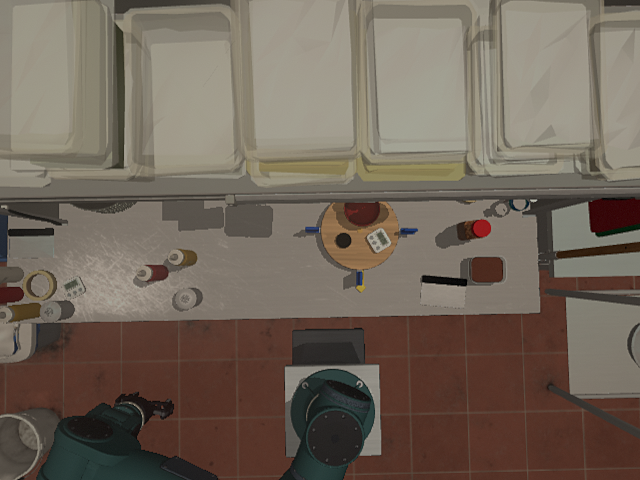

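View pics/s0.png

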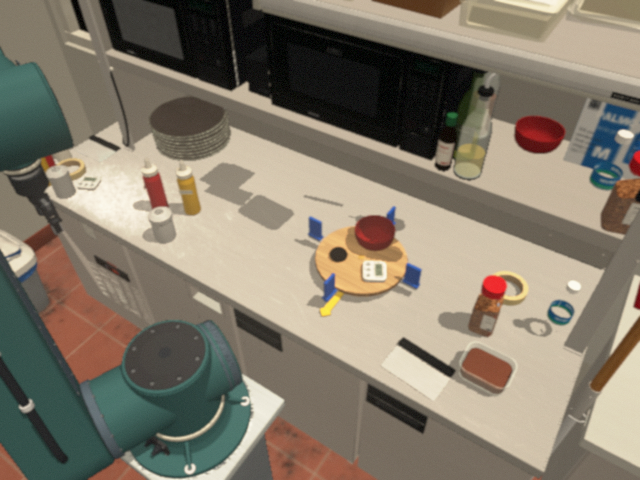

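Top view: the deck centre is near (359,235) and the bowl at its far side, (362,213). Blades are near (312,230), (408,231) and (359,278), with the pointer tip at (360,289). The bowl needs about half a turn. Next I'll measure these.

Run:
```python
from h import *
z=np.load('pics/t0.png.npz');im=z['im'];d=z['d']
hsv=cv2.cvtColor(im,cv2.COLOR_RGB2HSV)
print('base px',proj('top',[[0,0,0],[119,511,239]]))
def comps(m,x0,x1,y0,y1,amin):
    m=m.astype(np.uint8).copy();k=np.zeros_like(m);k[y0:y1,x0:x1]=1;m*=k
    n,l,s,c=cv2.connectedComponentsWithStats(m)
    return [(c[i],s[i],l==i) for i in range(1,n) if s[i,4]>=amin]
H,S,V=hsv[...,0],hsv[...,1],hsv[...,2]
print('blue');
for c,s,m in comps((H>105)&(H<128)&(S>130)&(V>60),295,425,190,300,8): print(c.round(1),s,ray('top',c,90).round(0))
print('yellow')
for c,s,m in comps((H>22)&(H<33)&(S>150)&(V>130),330,390,255,300,4): print(c.round(1),s,ray('top',c,8).round(0))
w=(H>8)&(H<25)&(S>70)&(V>110)
for c,s,m in comps(w,310,410,195,275,100):
    cs,_=cv2.findContours(m.astype(np.uint8),0,1);p=max(cs,key=len).reshape(-1,2)
    print('deck',c,s)
    P=ray('top',p,44)[:,:2]; P=P[P[:,0]<np.median(P[:,0])+60]
    from scipy.optimize import least_squares
    r=least_squares(lambda q:np.hypot(*(P-q[:2]).T)-q[2],[P[:,0].mean(),P[:,1].mean(),130],loss='soft_l1');print(r.x)
print('bowl')
for c,s,m in comps(((H<8)|(H>172))&(S>120),325,400,190,235,30): print(c,s,ray('top',c,50))
print('bystanders px->z0')
for n,p,zz in [('jar',(482,228),173),('scr',(443,290),10),('tub',(487,269),46),('scrap top-left',(421,276),10)]: print(n,ray('top',p,zz).round(0))
# wood px around paddles: scene
z=np.load('pics/s0.png.npz');im=z['im'];hsv=cv2.cvtColor(im,cv2.COLOR_RGB2HSV);H,S,V=hsv[...,0],hsv[...,1],hsv[...,2]
for c,s,m in comps((H>105)&(H<128)&(S>130)&(V>60),295,430,190,310,20): print('sblue',c.round(1),s,ray('scene',c,75).round(0))
for c,s,m in comps((H>22)&(H<33)&(S>150)&(V>130),310,350,280,330,4): print('syel',c.round(1),s,ray('scene',c,8).round(0), ray('scene',[s[0]+3,s[1]+s[3]-2],8))
for c,s,m in comps(((H<8)|(H>172))&(S>120),345,400,205,255,30): print('sbowl',c,s,ray('scene',c,74).round(0))
for n in('scene','top'):
  p=cv2.resize(np.load(f'pics/{n[0]}0.png.npz')['im'][185:325,280:440],None,fx=2.5,fy=4.2,interpolation=cv2.INTER_CUBIC) 
  cv2.imwrite(f'pics/c{n}.png',p[:,:,::-1])
a,b=[cv2.imread(f'pics/c{n}.png') for n in('scene','top')];cv2.imwrite('pics/c.png',np.hstack([a,b]))
```

```text
base px [[332.75121732 410.16642539]
 [154.22415382 396.94443537]]
blue
[312.3 228. ] [306 227  13   5  33] [[604.  56.  90.]]
[409.2 229.5] [401 229  17   2  31] [[ 593. -254.   90.]]
[406.3 232.7] [401 232  13   2  18] [[ 583. -245.   90.]]
[360.4 278.2] [359 272   3  13  27] [[440. -95.  90.]]
yellow
[360.8 287.6] [357 283   8   9  38] [[ 406. -102.    8.]]
deck [357.68979427 240.73255345] [ 321  202   78   73 2479]
[ 578.02427442 -100.73281375  112.57537995]
bowl
[361.63241679 212.6512301 ] [344 202  36  24 691] [[ 654.71070612 -106.74120383   50.        ]]
bystanders px->z0
jar [[ 588. -460.  173.]]
scr [[ 393. -378.   10.]]
tub [[ 461. -516.   46.]]
scrap top-left [[ 442. -305.   10.]]
sblue [390.8 213.7] [388 208   6  12  42] [[ 768. -103.   75.]]
sblue [413.4 275.5] [404 264  16  24 113] [[ 586. -265.   75.]]
sblue [329.2 279.6] [325 275   9  10  30] [[455. -87.  75.]]
sblue [330.1 294.1] [325 289  11  11  34] [[ 415. -115.   75.]]
syel [329.1 305.8] [321 296  18  20 160] [[ 426. -105.    8.]] [[ 396.23834373 -108.11909759    8.        ]]
sbowl [374.33333333 232.22033898] [ 355  216   40   34 1062] [[674. -99.  74.]]
```

View pics/c.png

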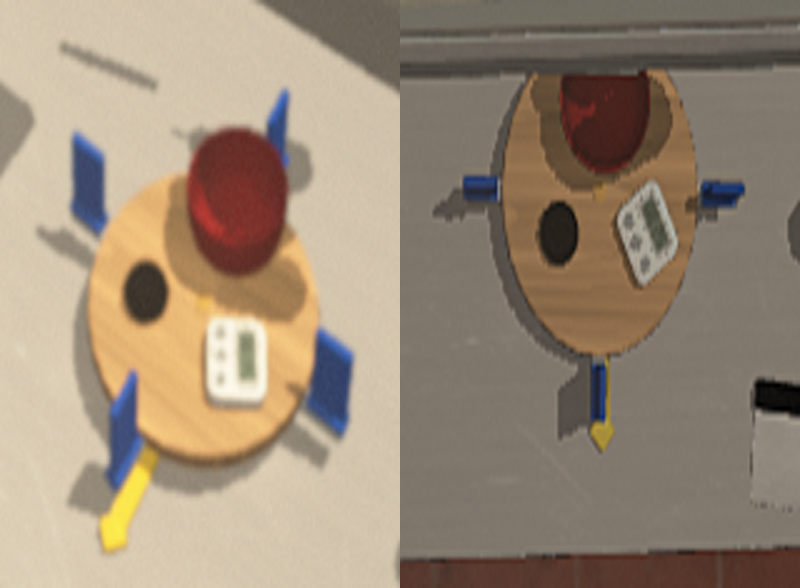

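Left: scene view; right: top view. The axis is near (597,-99), the pointer runs almost along -x, and the bowl is at about -3°, so it needs about +184° counter-clockwise. The puck and timer sit on the near half of the deck. I'll close the fingers and stage left of the near paddle.

Emit:
{"fn": "play_rows", "kwargs": {"increments": [[[-3,-3,0],[0,0,0]],[[-8,-8,1],[0,0,-3]],[[-14,-14,2],[0,0,-6]],[[-20,-20,3],[0,0,-9]],[[-26,-26,4],[0,0,-12]],[[-32,-33,5],[0,0,-13.1]],[[-38,-39,6],[0,0,-13.1]],[[-43.5,-45.4,6],[0,0,-13.1]]], "hand": 0}}

```text
time: 1.1
tcp_pos: [364.6, 103.2, 189.9]
orientation: [0.0, 1.0, 0.0, 0.0]
contact_force: [1.1, 1.2, 0.4]
width: -0.0
finger_force: 0.0
```

Emit:
{"fn": "play_rows", "kwargs": {"increments": [[[0,0,0],[0,0,0]],[[0,0,0],[0,0,0]],[[0,0,0],[0,0,0]]]}}

```text
time: 1.48
tcp_pos: [363.5, 106.2, 190.2]
orientation: [-0.001, 1.0, 0.0, -0.0]
contact_force: [-0.5, 0.5, 0.1]
width: -0.0
finger_force: 0.0
```

Run:
```python
from h import *
o=get_obs();print(o['tcp_pos'],o['orientation'],o['width'],o['contact_force'],o['time'],tip_reach() if callable(tip_reach) else tip_reach)
look('scene','s1.png')
```

```text
[363.48891815 106.19869334 190.18031161] [-1.01670470e-03  9.99999478e-01  6.26443263e-05 -7.66664559e-05] -0.0003143132575185055 [-0.4774334   0.47495269  0.09923756] 1.475 8.0
```

View pics/s1.png

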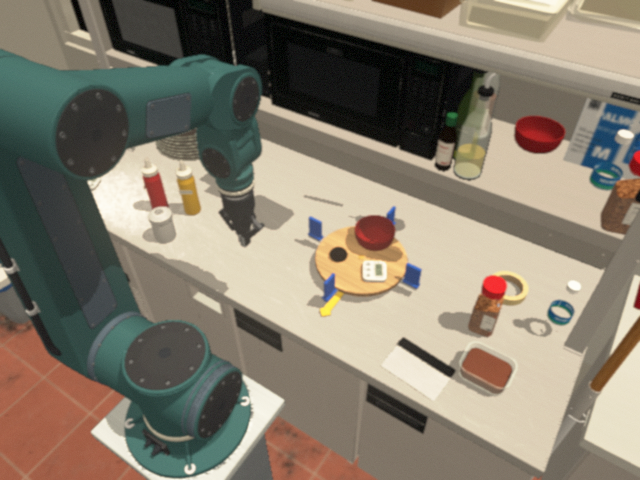

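The closed gripper is at (240,240), clear of everything. Now down beside the near paddle.

Emit:
{"fn": "play_rows", "kwargs": {"increments": [[[-2,-4,1],[0,0,0]],[[-4,-8,3],[0,0,0]],[[-6,-12,6],[0,0,0]],[[-7.6,-15,9],[0,0,0]],[[-7.6,-15.5,11],[0,0,0]],[[-7.6,-15.5,11],[0,0,0]],[[-7.6,-15.5,11],[0,0,0]]]}}

```text
time: 2.4
tcp_pos: [440.3, -49.0, 80.9]
orientation: [-0.001, 1.0, -0.0, 0.0]
contact_force: [1.6, -0.1, 1.4]
width: -0.006
finger_force: 0.0
```

Run:
```python
from h import *
o=get_obs();print(o['tcp_pos'],o['contact_force'],o['time'])
# arc: finger centre at angle th (deg), radius 158 about axis
c=np.array([597,-99.]);p=o['tcp_pos'][:2]
for th in range(160,251,6):
    r=np.radians(th);q=c+158*np.array([np.cos(r),np.sin(r)])-p
    print(th,(-q[0]/10).round(2),(q[1]/10).round(2))
```

```text
[440.27169419 -48.97907645  80.91786389] [ 1.58514525 -0.06884666  1.35687894] 2.4
160 -0.83 0.4
166 -0.34 -1.18
172 -0.03 -2.8
178 0.12 -4.45
184 0.09 -6.1
190 -0.11 -7.75
196 -0.48 -9.36
202 -1.02 -10.92
208 -1.72 -12.42
214 -2.57 -13.84
220 -3.57 -15.16
226 -4.7 -16.37
232 -5.95 -17.45
238 -7.3 -18.4
244 -8.75 -19.2
250 -10.27 -19.85
```

Emit:
{"fn": "play_rows", "kwargs": {"increments": [[[-0.2,-1.2,0],[0,0,0]],[[-0.1,-2,0],[0,0,0]],[[0,-2.5,0],[0,0,0]],[[0,-3,0],[0,0,0]],[[0.1,-3.5,0],[0,0,0]],[[0.1,-4,0],[0,0,0]],[[0.1,-4.6,0],[0,0,0]],[[0.1,-5.3,0],[0,0,0]]]}}

```text
time: 3.4
tcp_pos: [439.1, -103.2, 80.1]
orientation: [-0.0, 1.0, 0.0, -0.0]
contact_force: [1.7, 1.8, 0.2]
width: 0.004
finger_force: 1.1
```

Emit:
{"fn": "play_rows", "kwargs": {"increments": [[[0,-0.8,0],[0,0,0]],[[-0.1,-1.9,0],[0,0,0]],[[-0.4,-3.3,0],[0,0,0]],[[-0.85,-4.9,0],[0,0,0]],[[-1.4,-6.4,0],[0,0,0]],[[-2.1,-7.7,0],[0,0,0]],[[-3,-9.1,0],[0,0,0]],[[-3.9,-10.2,0],[0,0,0]]]}}

```text
time: 4.4
tcp_pos: [478.7, -205.8, 80.1]
orientation: [0.0, 1.0, -0.0, -0.0]
contact_force: [-0.7, 3.6, 0.1]
width: -0.0
finger_force: 1.2
```

Emit:
{"fn": "play_rows", "kwargs": {"increments": [[[-1,-1,0],[0,0,0]],[[-2,-1.8,0],[0,0,0]],[[-2.8,-2.4,0],[0,0,0]],[[-3.5,-2.8,0],[0,0,0]],[[-4,-3.1,0],[0,0,0]],[[-4,-3.1,0],[0,0,0]]]}}

```text
time: 5.15
tcp_pos: [518.5, -236.2, 80.2]
orientation: [0.0, 1.0, -0.0, 0.0]
contact_force: [0.4, -0.4, -0.3]
width: 0.003
finger_force: 0.0
```

Run:
```python
from h import *
o=get_obs();print(o['tcp_pos'],o['contact_force'],o['time'])
look('scene','s2.png');look('top','t2.png')
a,b=[cv2.imread(f'pics/{n}2.png')[185:325,280:440] for n in 'st']
cv2.imwrite('pics/c2.png',cv2.resize(np.hstack([a,b]),None,fx=2.5,fy=2.5,interpolation=cv2.INTER_CUBIC))
```

```text
[ 518.50022341 -236.21739761   80.21865354] [ 0.43517134 -0.42969248 -0.27137312] 5.15
```

View pics/c2.png

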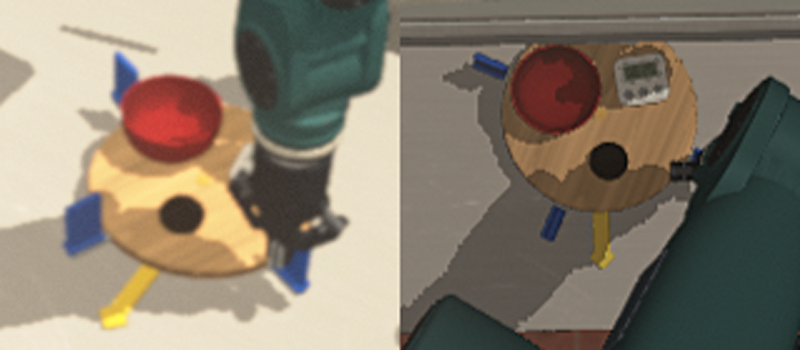

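Clean: the deck turned about 70°, and the next blade is at crop (552,223), angle about 157°. Lift over and push that one.

Emit:
{"fn": "play_rows", "kwargs": {"increments": [[[0.5,0.3,0],[0,0,0]],[[1.2,0.7,0],[0,0,0]],[[1.5,0.9,-3],[0,0,0]],[[1.5,0.9,-7],[0,0,0]],[[2,4,-7.5],[0,0,0]],[[3,9,-7.5],[0,0,0]],[[4,14,-7.5],[0,0,0]],[[4.6,19,-7.5],[0,0,0]]]}}

```text
time: 6.25
tcp_pos: [470.8, -44.3, 155.2]
orientation: [0.0, 1.0, -0.0, 0.0]
contact_force: [0.3, 0.6, 0.2]
width: 0.002
finger_force: 0.0
```

Emit:
{"fn": "play_rows", "kwargs": {"increments": [[[0.2,3,0],[0,0,0]],[[0.4,4.6,0],[0,0,0]],[[0.4,4.6,1],[0,0,0]],[[0.4,4.6,4],[0,0,0]],[[0.4,4.6,7],[0,0,0]],[[0.4,4.6,7.5],[0,0,0]],[[0.4,4.6,7.5],[0,0,0]]]}}

```text
time: 7.12
tcp_pos: [468.1, -0.5, 80.3]
orientation: [0.0, 1.0, -0.0, -0.0]
contact_force: [0.3, 0.2, 0.8]
width: 0.004
finger_force: 0.0
```

Run:
```python
from h import *
o=get_obs();print(o['tcp_pos'],o['contact_force'],o['time'])
c=np.array([597,-99.]);p=o['tcp_pos'][:2]
for th in [146,149,152,155,158]+list(range(162,251,6)):
    r=np.radians(th);q=c+158*np.array([np.cos(r),np.sin(r)])-p
    print(th,(-q[0]/10).round(2),(q[1]/10).round(2))
```

```text
[468.14952175  -0.50418286  80.31405494] [0.26588205 0.17995826 0.75811372] 7.125
146 0.21 -1.01
149 0.66 -1.71
152 1.07 -2.43
155 1.43 -3.17
158 1.76 -3.93
162 2.14 -4.97
168 2.57 -6.56
174 2.83 -8.2
180 2.91 -9.85
186 2.83 -11.5
192 2.57 -13.13
198 2.14 -14.73
204 1.55 -16.28
210 0.8 -17.75
216 -0.1 -19.14
222 -1.14 -20.42
228 -2.31 -21.59
234 -3.6 -22.63
240 -4.99 -23.53
246 -6.46 -24.28
```

Emit:
{"fn": "play_rows", "kwargs": {"increments": [[[0.2,-0.9,0],[0,0,0]],[[0.5,-1.4,0],[0,0,0]],[[0.8,-1.9,0],[0,0,0]],[[1.1,-2.4,0],[0,0,0]],[[1.3,-2.9,0],[0,0,0]],[[1.6,-3.5,0],[0,0,0]],[[1.9,-4.2,0],[0,0,0]],[[2.1,-5,0],[0,0,0]]]}}

```text
time: 8.12
tcp_pos: [446.7, -50.3, 80.1]
orientation: [0.0, 1.0, 0.0, -0.0]
contact_force: [1.5, 2.2, 1.4]
width: -0.002
finger_force: 1.1
```

Emit:
{"fn": "play_rows", "kwargs": {"increments": [[[0.3,-1,0],[0,0,0]],[[0.55,-2.1,0],[0,0,0]],[[0.7,-3.4,0],[0,0,0]],[[0.8,-4.8,0],[0,0,0]],[[0.7,-6.5,0],[0,0,0]],[[0.5,-8.1,0],[0,0,0]],[[0,-9.7,0],[0,0,0]],[[-0.55,-11.2,0],[0,0,0]]]}}

```text
time: 9.12
tcp_pos: [452.8, -163.0, 80.1]
orientation: [0.0, 1.0, 0.0, -0.0]
contact_force: [1.8, 2.9, 0.1]
width: -0.002
finger_force: 1.3
```

Emit:
{"fn": "play_rows", "kwargs": {"increments": [[[-0.7,-1.4,0],[0,0,0]],[[-1.5,-2.7,0],[0,0,0]],[[-2.5,-3.9,0],[0,0,0]],[[-3.5,-5,0],[0,0,0]],[[-4.5,-5.9,0],[0,0,0]],[[-5.4,-6.6,0],[0,0,0]],[[-6,-7,0],[0,0,0]],[[-6,-7,0],[0,0,0]]]}}

```text
time: 10.12
tcp_pos: [513.1, -232.3, 80.2]
orientation: [0.0, 1.0, -0.0, 0.0]
contact_force: [-0.4, -0.1, 0.5]
width: -0.001
finger_force: 0.0
```

Run:
```python
from h import *
o=get_obs();print(o['tcp_pos'],o['contact_force'],o['time'])
look('scene','s3.png');look('top','t3.png')
a,b=[cv2.imread(f'pics/{n}3.png')[185:325,280:440] for n in 'st']
cv2.imwrite('pics/c3.png',cv2.resize(np.hstack([a,b]),None,fx=2.5,fy=2.5,interpolation=cv2.INTER_CUBIC))
```

```text
[ 513.05171244 -232.32446555   80.19472042] [-0.41534078 -0.07286818  0.46732937] 10.125
```

View pics/c3.png

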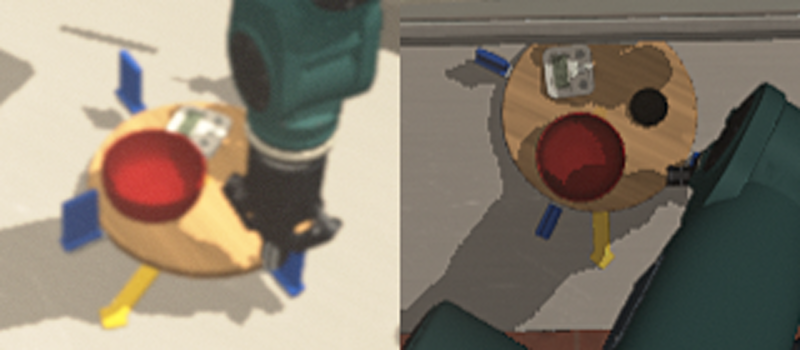

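The bowl is now at crop (582,157), with the next blade at (548,221). I'll measure what rotation is left.

Run:
```python
from h import *
im=np.load('pics/t3.png.npz')['im'];hsv=cv2.cvtColor(im,cv2.COLOR_RGB2HSV);H,S,V=[hsv[...,i] for i in range(3)]
def big(m,x0,x1,y0,y1):
    k=np.zeros(m.shape,np.uint8);k[y0:y1,x0:x1]=m[y0:y1,x0:x1]
    n,l,s,c=cv2.connectedComponentsWithStats(k);i=1+np.argmax(s[1:,4]);cs,_=cv2.findContours((l==i).astype(np.uint8),0,1)
    return c[i],cv2.minEnclosingCircle(max(cs,key=len)),s[i]
b=big(((H<8)|(H>172))&(S>120),325,400,200,275);print(b)
c=np.array([597,-99])
for z in(95,103):
    v=ray('top',b[1][0],z)[0,:2]-c;print(v,np.hypot(*v),np.degrees(np.arctan2(v[1],v[0])))
bl=big((H>105)&(H<128)&(S>130)&(V>50),320,350,262,290)
v=ray('top',bl[0],100)[0,:2]-c;print(bl,v,np.hypot(*v),np.degrees(np.arctan2(v[1],v[0])))
y=big((H>22)&(H<33)&(S>130)&(V>110),350,372,265,300)
v=ray('top',y[0],8)[0,:2]-c;print(y,v,np.degrees(np.arctan2(v[1],v[0])))
```

```text
(array([351.76242545, 247.31312127]), ((351.7758483886719, 247.22413635253906), 17.991405487060547), array([ 334,  230,   36,   36, 1006], dtype=int32))
[-57.50133513  30.26898039] 64.98164907199526 152.23746466744143
[-57.81495609  30.81384023] 65.51382981395415 151.94356614495018
(array([339.25925926, 273.2962963 ]), ((339.0, 273.0), 6.403224468231201), array([335, 267,   9,  13,  54], dtype=int32)) [-139.6991237    72.08530982] 157.20094482962978 152.70608392913476
(array([362.2173913 , 287.43478261]), ((361.5, 287.0), 4.272101879119873), array([360, 283,   5,   9,  23], dtype=int32)) [-190.01051465   -7.87117043] -177.62788314920428
```

Emit:
{"fn": "play_rows", "kwargs": {"increments": [[[0.5,0.3,0],[0,0,0]],[[1.2,0.7,0],[0,0,0]],[[1.5,0.9,-3],[0,0,0]],[[1.5,0.9,-7],[0,0,0]],[[2,4,-8],[0,0,0]],[[2.4,9,-8],[0,0,0]],[[2.8,14,-8],[0,0,0]],[[3.2,19,-8],[0,0,0]]]}}

```text
time: 11.22
tcp_pos: [479.6, -40.3, 160.3]
orientation: [0.0, 1.0, -0.0, 0.0]
contact_force: [0.8, -0.3, -0.5]
width: 0.002
finger_force: 0.0
```

Emit:
{"fn": "play_rows", "kwargs": {"increments": [[[0,3,0],[0,0,0]],[[0,5.1,0],[0,0,0]],[[0,5.1,1],[0,0,0]],[[0,5.1,4],[0,0,0]],[[0,5.1,7],[0,0,0]],[[0,5.1,8],[0,0,0]],[[0,5.1,8],[0,0,0]]]}}

```text
time: 12.1
tcp_pos: [480.2, 8.7, 80.0]
orientation: [0.0, 1.0, 0.0, -0.0]
contact_force: [1.3, -0.0, 0.1]
width: 0.001
finger_force: 0.0
```

Run:
```python
from h import *
o=get_obs();print(o['tcp_pos'],o['contact_force'],o['time'])
c=np.array([597,-99.]);p=o['tcp_pos'][:2]
for th in list(range(138,174,3))+[174.5,175.5]:
    r=np.radians(th);q=c+158*np.array([np.cos(r),np.sin(r)])-p
    print(th,(-q[0]/10).round(2),(q[1]/10).round(2))
```

```text
[480.22332628   8.70082292  79.97246006] [ 1.25779529 -0.01323184  0.08238072] 12.1
138 0.06 -0.2
141 0.6 -0.83
144 1.1 -1.48
147 1.57 -2.16
150 2.01 -2.87
153 2.4 -3.6
156 2.76 -4.34
159 3.07 -5.11
162 3.35 -5.89
165 3.58 -6.68
168 3.78 -7.49
171 3.93 -8.3
174.5 4.05 -9.26
175.5 4.07 -9.53
```

Emit:
{"fn": "play_rows", "kwargs": {"increments": [[[0.6,-0.8,0],[0,0,0]],[[1,-1.3,0],[0,0,0]],[[1.3,-1.8,0],[0,0,0]],[[1.6,-2.3,0],[0,0,0]],[[1.9,-2.8,0],[0,0,0]],[[2.2,-3.3,0],[0,0,0]],[[2.5,-3.9,0],[0,0,0]],[[2.8,-4.5,0],[0,0,0]]]}}

```text
time: 13.1
tcp_pos: [452.4, -36.2, 80.1]
orientation: [0.0, 1.0, 0.0, -0.0]
contact_force: [0.8, 1.6, 1.3]
width: -0.001
finger_force: 1.1
```

Emit:
{"fn": "play_rows", "kwargs": {"increments": [[[0.3,-0.7,0],[0,0,0]],[[0.55,-1.4,0],[0,0,0]],[[0.8,-2.2,0],[0,0,0]],[[1,-3,0],[0,0,0]],[[1.15,-3.7,0],[0,0,0]],[[1.2,-4.4,0],[0,0,0]],[[1.25,-4.9,0],[0,0,0]],[[1.25,-4.9,0],[0,0,0]]]}}

```text
time: 14.1
tcp_pos: [439.9, -85.3, 80.1]
orientation: [0.0, 1.0, -0.0, -0.0]
contact_force: [0.7, 0.3, 0.4]
width: 0.002
finger_force: 0.0
```

Emit:
{"fn": "play_rows", "kwargs": {"increments": [[[0,0.5,0],[0,0,0]],[[0,1.5,0],[0,0,0]],[[0.4,3,0],[0,0,0]],[[1.5,4,-3],[0,0,0]],[[3,6,-8],[0,0,0]],[[5,9,-12],[0,0,0]],[[6,14,-12],[0,0,0]],[[6,19,-12],[0,0,0]]]}}

```text
time: 15.1
tcp_pos: [378.9, 107.1, 200.7]
orientation: [0.0, 1.0, 0.0, 0.001]
contact_force: [1.0, -1.1, 0.2]
width: 0.0
finger_force: 0.0
```

Emit:
{"fn": "play_rows", "kwargs": {"increments": [[[0,0,0],[0,0,0]],[[0,0,0],[0,0,0]],[[0,0,0],[0,0,0]],[[0,0,0],[0,0,0]]]}}

```text
time: 15.6
tcp_pos: [380.2, 104.4, 200.1]
orientation: [0.001, 1.0, -0.0, -0.0]
contact_force: [-0.2, 0.1, -0.2]
width: 0.0
finger_force: 0.0
```

Run:
```python
from h import *
o=get_obs();print(o['tcp_pos'],o['contact_force'],o['time'])
look('scene','s4.png');im,_=look('top','t4.png')
a,b=[cv2.imread(f'pics/{n}4.png')[185:325,280:440] for n in 'st']
cv2.imwrite('pics/c4.png',cv2.resize(np.hstack([a,b]),None,fx=2.5,fy=2.5,interpolation=cv2.INTER_CUBIC))
hsv=cv2.cvtColor(im,cv2.COLOR_RGB2HSV);H,S,V=[hsv[...,i] for i in range(3)]
m=((H<8)|(H>172))&(S>120);k=np.zeros(m.shape,np.uint8);k[200:276,325:400]=m[200:276,325:400]
cs,_=cv2.findContours(k,0,1);b=cv2.minEnclosingCircle(max(cs,key=len));print(b)
v=ray('top',b[0],103)[0,:2]-[597,-99];print(v,np.degrees(np.arctan2(v[1],v[0])))
```

```text
[380.17056475 104.43495052 200.10015913] [-0.23896027  0.12728224 -0.16085853] 15.6
((361.6000061035156, 249.60000610351562), 18.04226303100586)
[-65.93281537  -0.20340284] -179.8232429858332
```

View pics/c4.png

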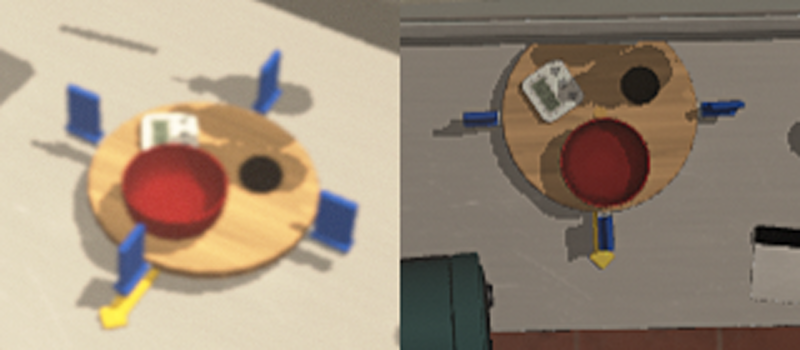

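The bowl at crop (605,163) is in line with the pointer tip at (600,260), within a few mm, and the robot is clear. Handing in.

```bash
python3 -c "from bench import *;print(finish_job())"
```

```text
the job is handed in; nothing more can be done
None
```

I turned the deck about 180° counter-clockwise in three pushes; in the last pictures the bowl is within a few mm of the pointer's line, on the pointer's side, with everything upright and the arm clear. I handed the job in at about 16 s, and no verdict came back.

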